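# Trace the bent fuel line to its bleed valve and hold the valve down

## Robot

A 7-joint arm with a two-finger parallel gripper is mounted at the origin on the work surface. World frame = base frame: x ahead of the robot, y to its left, z up, the work surface at z = 0. Lengths are in m, angles in rad, forces in N, time in s.
With the tool pointing down it reaches from about 0.4 to 0.85 m from the base axis. Payload 10.4 kg.
Tool frame: the origin (TCP) lies midway between the tips of the shut fingers; the grasp point (between the pads) lies 19 mm behind it (ctrl.grip_depth is the distance from the TCP to the grasp point, in m); z points along the fingers, y is the line along which they close (so a half turn about z gives the same grasp; the last joint's range is limited). The gripper opens to 85 mm and grips with 20 to 120 N. Pads are 22 mm wide; open, the fingers measure 114 mm over their backs; the gripper's body (76 mm by 85 mm) begins 54 mm behind the grasp point. The pads swing forward as they close: fully open they stand 13 mm farther back than shut.
Start: joints at [-1.148, 0.332, -0.065, 1.46, 0.022, 1.35, -0.088], TCP at [0.269, 0.564, 0.231] pointing down, gripper open.
Joint ranges: [-2.6, 2.6], [-0.5, 2.12], [-1.47, 1.34], [0.16, 2.42], [-1.27, 4.41], [0.06, 2.06], [-2.6, 2.6]. Speed limits (rad/s): [2.22, 2.22, 2.79, 2.79, 3.14, 3.14, 3.14].

## Interface

Orientations are given as a unit quaternion [w, x, y, z].
In Python, from bench import ctrl gives the robot as it stands.
- The arm moves only by the tool drive_tool, never from a script. Its arguments are lists of equal length, an entry for each row: "hand": the gripper's target within -1 to 1 (fully open at 1, half-way at 0, shut at -1); "xyz": the shift along the world's x, y, z in units of 25 mm (1.0 is 25 mm), a list of three; "turn": the turn, a rotation vector about the world's x, y, z in degrees, a list of three. In form: {"hand": [hand, ...], "xyz": [[x, y, z], ...], "turn": [[ax, ay, az], ...]}. A call has 1 to 10 rows; each row shifts and turns the commanded pose from where the row before left it; what a row does not reach is not made up. A row lasts 1/8 s, in which the tool goes at most 62.5 mm and 10.7 degrees, less where a joint would pass 70% of its speed; a pose out of reach is approached as far as the arm can. A call is refused whole if a number of a shift passes 1 or a number of a turn 10.7, either way. A call with a gripper value outside its range is refused whole. The fingers move at their own pace and stop on an object; the grip force is fixed at half the most. Time passes only in rows, so rows that do not move let the fingers close. It gives the time, the measured TCP pose, the force, the opening and the grip force at its end, in the units of the state.
- ctrl.read_state(): the state, without advancing time (a new reading comes with each control period).
- ctrl.get_image(name): name is "scene" or "top" or "wrist"; returns the picture (400x640x3 uint8, blue, green, red); there is no depth.
- ctrl.camera_info(name): a dict with "fx", "fy", "cx", "cy" (pixels), "R" (3x3) and "t" (3): a world point X has camera coordinates R X + t; the wrist camera has in their place "tool_from_camera" (4x4, takes a point from camera to tool coordinates, whose origin is the TCP and whose axes are the flange's). Camera axes: x right, y down, z forward; pixel columns grow to the right and rows downward; lengths in m; the calibration is good to about 2 mm. A picture is of the moment at which its call begins: read the wrist's pose just before it. camera_info takes no time and is no camera call.
- ctrl.sign_off(): hands the job in; it is judged then, once.
The state is a dict: "t": time; "joints": joint angles; "dq": joint speeds; "effort": joint torques, N m; "position": TCP position; "ee_rot": TCP orientation; "ft_force": force on the tool from outside, world axes, zero at the start; "moment": the same for the moment, N m; "finger_gap": finger opening in m; "gripper_force": force on a finger pad.
Only numpy, scipy, OpenCV 4.12 (cv2) and the standard library are available. Lean on these libraries where they do the work, as an engineer would, in place of code of your own. Each camera call takes 0.05 s, during which the arm holds its last target. There are 200 camera calls.

## Task

Using the closed fingertips as a pointer, trace the bent steel fuel pipe from the nut at its pump end, round all its bends, to the valve block at the other end, staying about a centimetre above the pipe or just touching it. Then press the brass bleed plunger on that block gently down, well past half of its travel, and finish while still holding it down. Do not lift or shift the line boards, press the straight pipe's plunger or disturb the things lying around.

Things in the scene. Friction and masses are not known exactly. Their poses are not given: they have to be found in the camera images.
- pump: fixed silver fuel pump model with black gear wheel on a wooden board 280 x 160 mm, up to 130 mm high. Origin: centre of the board's underside, on the bench; x along the pump away from the robot, y to the left. Two outlet stubs point to -y at x = -55 and +55 mm; before each stands a line board, which one is where varies
- bent_line: loose, 1.6 kg: wooden board 360 x 100 x 18 mm with the BENT steel pipe, 10 mm thick, its top level 60 mm above the bench. Origin: centre of the underside; x along the board from pump end to valve end, y across, z up. Pipe corners in x, y (mm): (-165,-25), (-75,-25), (-34,25), (34,25), (75,-25), (140,-25). Brass nut round it at x -170 to -148, top 66 mm high
- straight_line: loose, 1.6 kg: same board, nut, valve block and valve, but its pipe is straight, from (-165,-25) to (140,-25) mm. Not part of the job
- bent_valve_top (a point): centre of the top of the bleed plunger of the bent line, 86 mm above the bench when up: round brass, 24 mm wide, pressed straight down, 14 mm proud of its round aluminium housing (40 mm wide). It stands on a 36 x 36 mm aluminium block, 60 mm high, centred at (150,-25) mm in the bent line's frame
- bent_valve (a joint): travel of that plunger in m: 0 up, 0.010 fully down; spring, starts to move at 2.4 N, 5.2 N halfway, 8 N fully down; rises again when let go
- straight_valve_top (a point): the same point of the equal plunger on the straight line; leave it alone
- straight_valve (a joint): travel of the straight line's plunger in m, 0 up
- wrench: bystander: loose steel wrench lying on the bench between the robot and the line boards, about 170 mm long, origin near its middle underneath
- injector: bystander: loose steel injector body, standing, 26 mm wide, 80 mm high, origin at the centre of its underside
- screw_cup: bystander: loose white cup 64 mm wide, 45 mm high, beyond the valve ends, origin at the centre of its underside
- grease_jar: bystander: loose grey jar with black cap, 60 mm wide and 60 mm high, origin at the centre of its underside
- trace0 (a point): point on top of the bent pipe, at its start next to the nut; at (-125, -25, 60) mm in the bent line's frame, axes as that frame
- trace1 (a point): point on top of the bent pipe, at the first bend; at (-75, -25, 60) mm in the bent line's frame, axes as that frame
- trace2 (a point): point on top of the bent pipe, halfway along the first slant; at (-54.5, 0, 60) mm in the bent line's frame, axes as that frame
- trace3 (a point): point on top of the bent pipe, at the second bend; at (-34, 25, 60) mm in the bent line's frame, axes as that frame
- trace4 (a point): point on top of the bent pipe, at the middle of the offset run; at (0, 25, 60) mm in the bent line's frame, axes as that frame
- trace5 (a point): point on top of the bent pipe, at the third bend; at (34, 25, 60) mm in the bent line's frame, axes as that frame
- trace6 (a point): point on top of the bent pipe, halfway along the second slant; at (54.5, 0, 60) mm in the bent line's frame, axes as that frame
- trace7 (a point): point on top of the bent pipe, at the fourth bend; at (75, -25, 60) mm in the bent line's frame, axes as that frame
- trace8 (a point): point on top of the bent pipe, at its end just before the valve block; at (115, -25, 60) mm in the bent line's frame, axes as that frame

How it is judged:
On the way, in this order (a step that is already met when the one before it is completed fails the run):
1. fingertips close above the bent pipe at its start next to the nut (horizontal distance between the grasp point and trace0 below 0.018 m and z of the grasp point in the frame of trace0 below 0.05 m), for 0.04 s.
2. fingertips close above the bent pipe at the first bend (horizontal distance between the grasp point and trace1 below 0.018 m and z of the grasp point in the frame of trace1 below 0.05 m), for 0.04 s.
3. fingertips close above the bent pipe halfway along the first slant (horizontal distance between the grasp point and trace2 below 0.018 m and z of the grasp point in the frame of trace2 below 0.05 m), for 0.04 s.
4. fingertips close above the bent pipe at the second bend (horizontal distance between the grasp point and trace3 below 0.018 m and z of the grasp point in the frame of trace3 below 0.05 m), for 0.04 s.
5. fingertips close above the bent pipe at the middle of the offset run (horizontal distance between the grasp point and trace4 below 0.018 m and z of the grasp point in the frame of trace4 below 0.05 m), for 0.04 s.
6. fingertips close above the bent pipe at the third bend (horizontal distance between the grasp point and trace5 below 0.018 m and z of the grasp point in the frame of trace5 below 0.05 m), for 0.04 s.
7. fingertips close above the bent pipe halfway along the second slant (horizontal distance between the grasp point and trace6 below 0.018 m and z of the grasp point in the frame of trace6 below 0.05 m), for 0.04 s.
8. fingertips close above the bent pipe at the fourth bend (horizontal distance between the grasp point and trace7 below 0.018 m and z of the grasp point in the frame of trace7 below 0.05 m), for 0.04 s.
9. fingertips close above the bent pipe at its end just before the valve block (horizontal distance between the grasp point and trace8 below 0.018 m and z of the grasp point in the frame of trace8 below 0.05 m), for 0.04 s.
10. bent line's plunger pressed past half its travel by the fingers (value of joint bent_valve above 0.005 m and contact force between the fingers and bent_line above 1 N), for 0.3 s.
At the end, for the whole second after the job is handed in: Pipe traced in order from nut to valve block (grasp point within 18 mm sideways of each traced point, at most 50 mm above the pipe top); the fingers hold the bent line's plunger over 5 mm down; boards within 15 mm, bystanders within 20 mm of their starts; other plunger up (all of step 10 and distance of each of bent_line, straight_line from where it was at the start of the episode below 0.015 m and value of joint straight_valve below 0.003 m and distance of each of wrench, injector, screw_cup, grease_jar from where it was at the start of the episode below 0.02 m); the arm keeps its last pose, push and grip.
It fails at once if the fingers press on the bent line with more than 30 N (contact force between the fingers and bent_line above 30 N).
It fails at once if a line board is lifted, carried or shifted by more than 15 mm (distance of any of bent_line, straight_line from where it was at the start of the episode above 0.015 m).
It fails at once if the straight line's plunger is pressed (value of joint straight_valve above 0.003 m).
It fails at once if a bystander is moved by more than 20 mm (distance of any of wrench, injector, screw_cup, grease_jar from where it was at the start of the episode above 0.02 m).
It also fails if it takes over 48 s, if anything falls off the work surface, if the arm or the gripper's body presses on something with over 40 N, if the wrist force passes 120 N, or if a joint passes its speed limit or range.

## Working session

There is one attempt and no reset: what is moved stays moved. The work goes in short steps, Python scripts to look and compute and a tool call to move; the robot and the scene stay as the last step left them, time stands still between calls to the robot, and variables do not carry over. Pictures are saved under pics/ and viewed, at most 10 in all, crops included, and the job is handed in when it is done.

Besides the shell and the picture viewer there is one more tool, called as name(argument=value, ...) on one line, values as JSON. drive_tool: Moves the arm, as the interface text tells. Its arguments: {"type":"object","properties":{"hand":{"type":"array","items":{"type":"number"}},"xyz":{"type":"array","items":{"type":"array","items":{"type":"number"}}},"turn":{"type":"array","items":{"type":"array","items":{"type":"number"}}}},"required":["hand","xyz","turn"]}

```bash
mkdir -p pics
python3 - <<'E'
from bench import ctrl
import cv2
for n in("top","scene"):
    cv2.imwrite(f"pics/{n}0.png",ctrl.get_image(n))
    c=ctrl.camera_info(n);print(n,c)
s=ctrl.read_state();print(s["t"],s["position"],s["ee_rot"],s["ft_force"],ctrl.grip_depth)
E
```

```text
top {'fx': 467.62772594895074, 'fy': 467.62772594895074, 'cx': 323.1315575483737, 'cy': 195.5555303430456, 'R': array([[-0.07677787, -0.99703708,  0.00471367],
       [-0.97439309,  0.07403039, -0.2123149 ],
       [ 0.21133687, -0.02089406, -0.97718993]]), 't': array([0.06968347, 0.61259624, 1.15790178])}
scene {'fx': 477.04975771311996, 'fy': 477.04975771311996, 'cx': 321.16616058513415, 'cy': 205.61267227179275, 'R': array([[ 4.45736215e-01,  8.95164357e-01,  1.24969795e-05],
       [ 4.91212247e-01, -2.44581499e-01, -8.35996662e-01],
       [-7.48351357e-01,  3.72640127e-01, -5.48734528e-01]]), 't': array([-0.32325047, -0.2034468 ,  1.63239404])}
0.1 [0.26935525 0.56361121 0.23060765] [-1.06289105e-04  2.21068440e-01  9.75258090e-01 -6.25513971e-04] [-0.08348372  0.16692914 -0.55999096] 0.0187
```

View pics/top0.png

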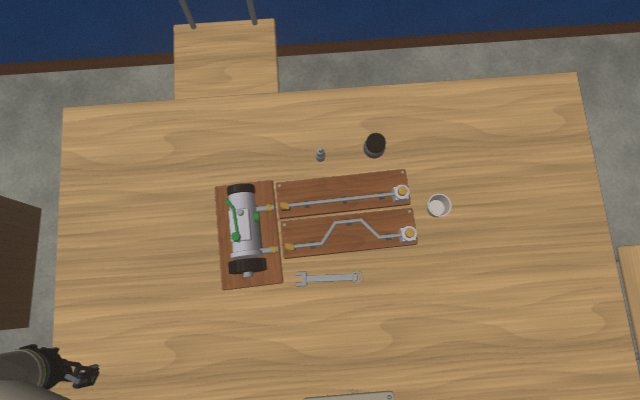

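View pics/scene0.png

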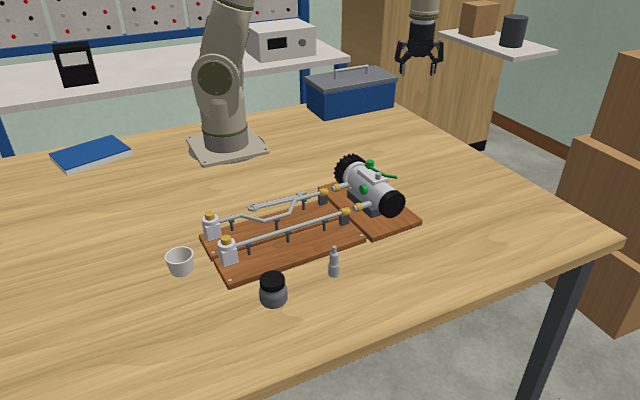

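Top view: the bent line is the near board, with its nut at (290,246), bends at (322,243), (336,222), (363,220), (380,237), and its plunger at (409,233). The scene view agrees, with the bent line's plunger at (210,215). I'll enlarge both views for accurate pixel positions.

Run:
```python
import cv2
a=cv2.imread("pics/top0.png")[200:265,270:430];b=cv2.imread("pics/scene0.png")[180:270,190:350]
cv2.imwrite("pics/c1.png",cv2.resize(a,None,fx=5,fy=5,interpolation=2))
cv2.imwrite("pics/c2.png",cv2.resize(b,None,fx=5,fy=5,interpolation=2))
```

```text
(no output)
```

View pics/c1.png

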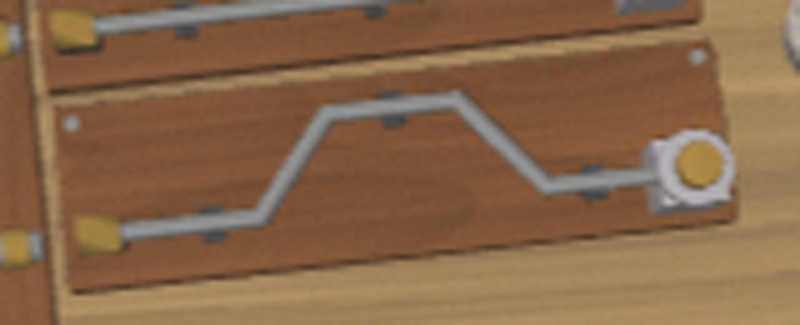

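View pics/c2.png

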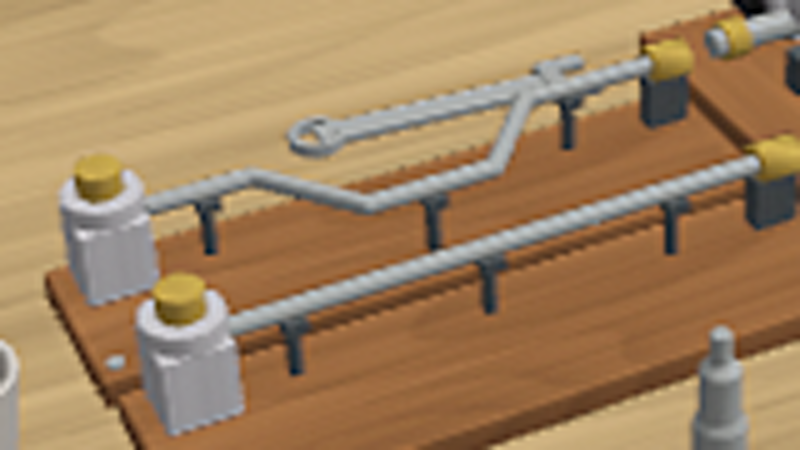

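```bash
cat > h.py <<'E'
import numpy as np
from bench import ctrl
from scipy.optimize import least_squares
from scipy.spatial.transform import Rotation as Ro
P=np.array([(-75,-25,55),(-34,25,55),(34,25,55),(75,-25,55),(150,-25,86)])/1e3
PX={"top":(np.array([(262,217),(325,110),(457,98),(546,188),(700,163)])+.5)/5-.5+[270,200],
"scene":(np.array([(529,92),(497,165),(370,205),(252,178),(98,165)])+.5)/5-.5+[190,180]}
def W(p,P): return Ro.from_euler("z",p[2]).apply(P)+[p[0],p[1],0]
def fit(cams):
    def f(p):
        r=[]
        for n in cams:
            c=ctrl.camera_info(n);X=W(p,P)@c["R"].T+c["t"]
            r.append(X[:,:2]/X[:,2:]*[c["fx"],c["fy"]]+[c["cx"],c["cy"]]-PX[n])
        return np.ravel(r)
    return least_squares(f,[.5,0,-1.5],x_scale=[.01,.01,.01])
E
python3 - <<'E'
from h import *
np.set_printoptions(precision=4,suppress=True)
for c in(["top"],["scene"],["top","scene"]):
    s=fit(c);print(c,s.x,s.fun.round(1))
T=np.array([(-125,-25),(-75,-25),(-54.5,0),(-34,25),(0,25),(34,25),(54.5,0),(75,-25),(108,-25),(150,-25)])/1e3
print(W(s.x,np.c_[T,0*T[:,0]])[:,:2])
st=ctrl.read_state();print(Ro.from_quat(np.roll(st["ee_rot"],-1)).as_matrix())
E
```

```text
['top'] [ 0.5214 -0.0376 -1.5439] [-0.6 -0.3  0.4  0.5 -0.1  0.2  0.1 -0.4  0.2 -0. ]
['scene'] [ 0.5202 -0.0355 -1.5277] [-0.8  1.1 -0.3  0.1  0.1 -0.4  0.5 -0.5  0.5 -0. ]
['top', 'scene'] [ 0.5212 -0.0366 -1.5393] [-1.  -0.   0.   0.6 -0.5  0.3 -0.2 -0.5 -0.2 -0.2 -0.8  1.5 -0.6  0.5
 -0.4 -0.1  0.2 -0.4  0.  -0.1]
[[ 0.4923  0.0875]
 [ 0.4939  0.0376]
 [ 0.5195  0.0179]
 [ 0.5452 -0.0019]
 [ 0.5462 -0.0358]
 [ 0.5473 -0.0698]
 [ 0.523  -0.0911]
 [ 0.4986 -0.1124]
 [ 0.4997 -0.1454]
 [ 0.501  -0.1873]]
[[-0.9023  0.4312 -0.0005]
 [ 0.4312  0.9023 -0.0012]
 [-0.0001 -0.0013 -1.    ]]
```

Both cameras agree to about 2 mm, so I'll shut the fingers and move over the start at height.

drive_tool(hand=[-1,-1,-1,-1,-1,-1,-1,-1,-1,-1], xyz=[[0.4,-0.8,0],[0.4,-0.9,0],[0.4,-0.9,0],[0.4,-0.9,0],[0.4,-0.9,0],[0.4,-0.9,0],[0.4,-0.9,0],[0.4,-0.9,0],[0.4,-0.9,0],[0.4,-0.9,0]], turn=[[0,0,0],[0,0,0],[0,0,0],[0,0,0],[0,0,0],[0,0,0],[0,0,0],[0,0,0],[0,0,0],[0,0,0]])

```text
t: 1.35
position: [0.3697, 0.3402, 0.2312]
ee_rot: [-0.0, 0.221, 0.975, -0.0]
ft_force: [-0.4, -1.0, -0.2]
finger_gap: -0.0
gripper_force: 0.0
```

drive_tool(hand=[-1,-1,-1,-1,-1,-1,-1,-1,-1,-1], xyz=[[0.5,-1,0],[0.5,-1,0],[0.5,-1,0],[0.5,-1,0],[0.5,-1,0],[0.5,-1,0],[0.5,-1,0],[0.5,-1,0],[0.5,-1,0],[0,0,0]], turn=[[0,0,0],[0,0,0],[0,0,0],[0,0,0],[0,0,0],[0,0,0],[0,0,0],[0,0,0],[0,0,0],[0,0,0]])

```text
t: 2.6
position: [0.4825, 0.114, 0.2313]
ee_rot: [0.0, 0.223, 0.975, -0.0]
ft_force: [-0.1, 0.0, 0.4]
finger_gap: -0.0
gripper_force: 0.0
```

drive_tool(hand=[-1,-1,-1,-1,-1,-1,-1], xyz=[[0.2,-0.58,0],[0.2,-0.58,0],[0,0,-1],[0,0,-1],[0,0,-1],[0,0,-0.9],[0,0,0]], turn=[[0,0,0],[0,0,0],[0,0,0],[0,0,0],[0,0,0],[0,0,0],[0,0,0]])

```text
t: 3.48
position: [0.491, 0.0867, 0.1326]
ee_rot: [-0.001, 0.221, 0.975, -0.001]
ft_force: [0.2, 0.5, 0.7]
finger_gap: -0.0003
gripper_force: 0.0
```

Run:
```python
from h import *
import cv2
s=ctrl.read_state();im=ctrl.get_image("wrist");c=ctrl.camera_info("wrist")
q=fit(["top","scene"]).x
Q=np.array([(-125,-25,60),(-75,-25,60),(-54.5,0,60),(-34,25,60),(0,25,60),(34,25,60),(54.5,0,60),(75,-25,60)])/1e3
M=np.eye(4);M[:3,:3]=Ro.from_quat(np.roll(s["ee_rot"],-1)).as_matrix();M[:3,3]=s["position"]
A=np.linalg.inv(M@c["tool_from_camera"])
X=W(q,Q)@A[:3,:3].T+A[:3,3]
for x in X:
    if x[2]>0.02:
        u=(int(c["fx"]*x[0]/x[2]+c["cx"]),int(c["fy"]*x[1]/x[2]+c["cy"]));print(u);cv2.circle(im,u,4,(0,0,255),1)
print(s["position"]);cv2.imwrite("pics/w1.png",im)
```

```text
(323, 215)
(259, 246)
(252, 286)
(245, 323)
(207, 340)
(170, 357)
(129, 344)
(86, 329)
[0.49103971 0.08667714 0.13258645]
```

View pics/w1.png

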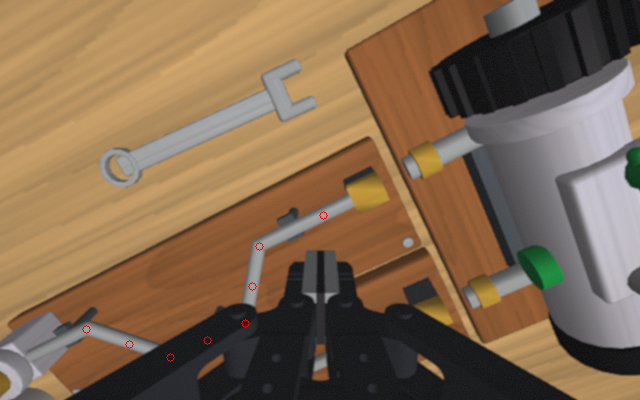

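The wrist view shows all predicted trace points on the pipe: trace0 at (323,215), bend 1 at (259,246), bend 4 at (86,329). Next I'll descend and trace.

drive_tool(hand=[-1,-1,-1,-1,-1,-1,-1,-1,-1,-1], xyz=[[0,0,-0.8],[0,0,-0.8],[0,0,-0.8],[0,0,0],[0,0,0],[0.03,-0.49,0],[0.03,-0.49,0],[0.03,-0.49,0],[0.03,-0.49,0],[0,0,0]], turn=[[0,0,0],[0,0,0],[0,0,0],[0,0,0],[0,0,0],[0,0,0],[0,0,0],[0,0,0],[0,0,0],[0,0,0]])

```text
t: 4.78
position: [0.495, 0.0371, 0.0739]
ee_rot: [0.0, 0.222, 0.975, -0.0]
ft_force: [0.4, 0.2, -0.6]
finger_gap: -0.0001
gripper_force: 0.0
```

drive_tool(hand=[-1,-1,-1,-1,-1,-1,-1,-1], xyz=[[0,0,0],[0.34,-0.26,0],[0.34,-0.26,0],[0.34,-0.26,0],[0.34,-0.26,0],[0.34,-0.26,0],[0.34,-0.26,0],[0,0,0]], turn=[[0,0,0],[0,0,0],[0,0,0],[0,0,0],[0,0,0],[0,0,0],[0,0,0],[0,0,0]])

```text
t: 5.78
position: [0.5465, -0.0013, 0.0738]
ee_rot: [0.0, 0.222, 0.975, -0.0]
ft_force: [-0.4, -0.1, -0.9]
finger_gap: 0.0004
gripper_force: 0.0
```

drive_tool(hand=[-1,-1,-1,-1,-1,-1,-1,-1], xyz=[[0,0,0],[0,-0.46,0],[0,-0.46,0],[0,-0.46,0],[0,-0.46,0],[0,-0.46,0],[0,-0.46,0],[0,0,0]], turn=[[0,0,0],[0,0,0],[0,0,0],[0,0,0],[0,0,0],[0,0,0],[0,0,0],[0,0,0]])

```text
t: 6.78
position: [0.5459, -0.0708, 0.0738]
ee_rot: [0.0, 0.222, 0.975, -0.0]
ft_force: [-0.7, -0.2, 0.3]
finger_gap: -0.0
gripper_force: 0.0
```

drive_tool(hand=[-1,-1,-1,-1,-1,-1,-1,-1], xyz=[[0,0,0],[-0.32,-0.28,0],[-0.32,-0.28,0],[-0.32,-0.28,0],[-0.32,-0.28,0],[-0.32,-0.28,0],[-0.32,-0.28,0],[0,0,0]], turn=[[0,0,0],[0,0,0],[0,0,0],[0,0,0],[0,0,0],[0,0,0],[0,0,0],[0,0,0]])

```text
t: 7.78
position: [0.4974, -0.1122, 0.0739]
ee_rot: [-0.0, 0.222, 0.975, 0.0]
ft_force: [0.2, -0.8, 0.7]
finger_gap: 0.0
gripper_force: 0.0
```

drive_tool(hand=[-1,-1,-1,-1,-1,-1], xyz=[[0,0,0],[0,-0.43,0],[0,-0.43,0],[0,-0.43,0],[0,0,0],[0,0,0]], turn=[[0,0,0],[0,0,0],[0,0,0],[0,0,0],[0,0,0],[0,0,0]])

```text
t: 8.52
position: [0.498, -0.1437, 0.0738]
ee_rot: [-0.0, 0.221, 0.975, 0.0]
ft_force: [-0.3, 0.3, -0.6]
finger_gap: -0.0
gripper_force: 0.0
```

drive_tool(hand=[-1,-1,-1,-1,-1,-1,-1], xyz=[[0,0,0.65],[0,0,0.65],[0.04,-0.58,0],[0.04,-0.58,0],[0.04,-0.58,0],[0,0,0],[0,0,0]], turn=[[0,0,0],[0,0,0],[0,0,0],[0,0,0],[0,0,0],[0,0,0],[0,0,0]])

```text
t: 9.4
position: [0.5008, -0.1871, 0.106]
ee_rot: [-0.0, 0.221, 0.975, 0.0]
ft_force: [0.6, -0.2, -0.5]
finger_gap: 0.0
gripper_force: 0.0
```

Run:
```python
from h import *
import cv2
s=ctrl.read_state();im=ctrl.get_image("wrist");c=ctrl.camera_info("wrist")
q=fit(["top","scene"]).x
a=np.linspace(0,2*np.pi,24)
Q=np.vstack([np.c_[.15+.012*np.cos(a),-.025+.012*np.sin(a),.086+0*a],np.c_[.15+.02*np.cos(a),-.025+.02*np.sin(a),.072+0*a]])
M=np.eye(4);M[:3,:3]=Ro.from_quat(np.roll(s["ee_rot"],-1)).as_matrix();M[:3,3]=s["position"]
A=np.linalg.inv(M@c["tool_from_camera"])
X=W(q,Q)@A[:3,:3].T+A[:3,3]
for x in X: cv2.circle(im,(int(c["fx"]*x[0]/x[2]+c["cx"]),int(c["fy"]*x[1]/x[2]+c["cy"])),1,(0,0,255),-1)
print(s["position"],s["ft_force"]);cv2.imwrite("pics/w2.png",cv2.resize(im[120:340,180:460],None,fx=2.5,fy=2.5))
```

```text
[ 0.50079643 -0.1871304   0.10597042] [ 0.55458755 -0.22864522 -0.47275641]
```

View pics/w2.png

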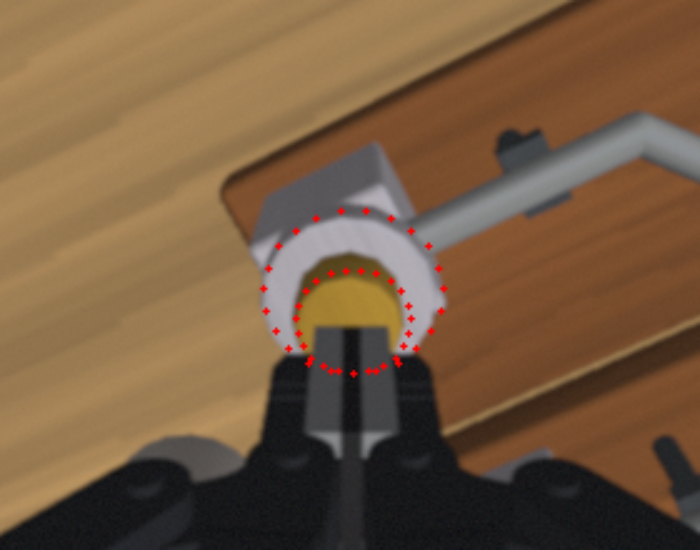

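The wrist view shows the predicted rings matching the plunger (centre ~(353,325)) and housing to 1–2 mm, so I'll descend and press in small steps.

drive_tool(hand=[-1,-1,-1,-1,-1,-1,-1], xyz=[[0,0,-0.35],[0,0,-0.35],[0,0,-0.1],[0,0,-0.08],[0,0,-0.08],[0,0,0],[0,0,0]], turn=[[0,0,0],[0,0,0],[0,0,0],[0,0,0],[0,0,0],[0,0,0],[0,0,0]])

```text
t: 10.32
position: [0.5009, -0.1872, 0.0825]
ee_rot: [-0.0, 0.221, 0.975, 0.0]
ft_force: [-3.4, 2.1, 4.0]
finger_gap: -0.0
gripper_force: 2.1
```

drive_tool(hand=[-1,-1,-1,-1,-1,-1], xyz=[[0,0,-0.06],[0,0,-0.06],[0,0,-0.06],[0,0,0],[0,0,0],[0,0,0]], turn=[[0,0,0],[0,0,0],[0,0,0],[0,0,0],[0,0,0],[0,0,0]])

```text
t: 11.08
position: [0.501, -0.1872, 0.078]
ee_rot: [0.0, 0.221, 0.975, 0.0]
ft_force: [-3.3, 3.2, 7.3]
finger_gap: -0.0001
gripper_force: 3.4
```

Run:
```python
from bench import ctrl
import cv2
for i in range(6):
    im=ctrl.get_image("scene");s=ctrl.read_state();print(s["position"],s["ft_force"])
cv2.imwrite("pics/s2.png",cv2.resize(im[150:290,150:360],None,fx=3.5,fy=3.5))
```

```text
[ 0.50105267 -0.18724646  0.07799966] [-3.50131018  2.64318671  7.03526591]
[ 0.501036   -0.18724033  0.07800649] [-2.72950595  2.9240654   6.63553239]
[ 0.50105753 -0.18722969  0.07800882] [-3.22508642  3.29163994  7.91842237]
[ 0.50106788 -0.18726427  0.07800655] [-3.850334    2.33262945  6.70746552]
[ 0.50107932 -0.18722498  0.07801125] [-2.7000211  3.5910152  6.1962301]
[ 0.50104169 -0.18724983  0.07800464] [-4.01248006  3.57831704  6.39174733]
```

View pics/s2.png

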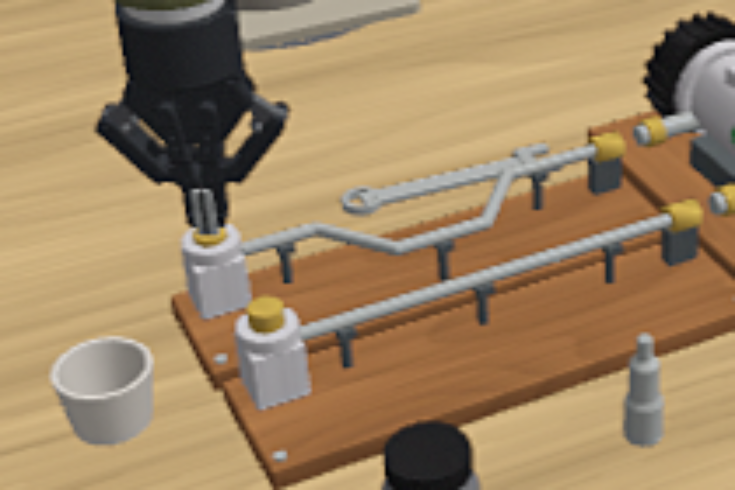

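The plunger at (210,235) is pressed well down. The force of about 6.8 N and the height of 0.078 m both put it near 8 mm of travel. The boards, bystanders and other plunger look undisturbed.

```bash
python3 -c "
from bench import ctrl
print(ctrl.sign_off())"
```

```text
the job is handed in; nothing more can be done
None
```

I traced the bent pipe in order from nut to valve block and handed the job in with its bleed plunger held about 8 mm down at about 7 N; the final picture shows nothing else disturbed, but sign-off returned no verdict.

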